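# Weigh the model railway vehicle and put the spare weights away

## Robot

A 7-joint arm with a two-finger parallel gripper is mounted at the origin on the work surface. World frame = base frame: x ahead of the robot, y to its left, z up, the work surface at z = 0. Lengths are in m, angles in rad, forces in N, time in s.
With the tool pointing down it reaches from about 0.425 to 0.875 m from the base axis. Payload 4.7 kg.
Tool frame: the origin (TCP) lies at the very end of the fingers, on their centre line; the grasp point (between the pads) lies 19 mm behind it; z points along the fingers, y is the line along which they close (so a half turn about z gives the same grasp; the last joint's range is limited). The gripper opens to 85 mm and grips with 20 to 120 N. Pads are 22 mm wide; open, the fingers measure 114 mm over their backs; the gripper's body (76 mm by 85 mm) begins 54 mm behind the grasp point. The pads swing forward as they close: fully open they stand 13 mm farther back than shut.
Start: joints at [-1.32, 0.321, -0.07, 1.45, 0.023, 1.371, -0.057], TCP at [0.153, 0.632, 0.231] pointing down, gripper open.
Joint ranges: [-2.86, 2.86], [-0.3, 2.09], [-1.38, 1.24], [0.06, 2.45], [-1.56, 4.7], [0.09, 2.05], [-2.69, 2.69]. Speed limits (rad/s): [2.57, 2.57, 3.14, 3.14, 3.14, 3.14, 3.14].

## Interface

Orientations are given as a rotation vector (axis times angle).
In Python, from bench import robot gives the robot as it stands.
- The arm moves only by the shell command python3 jog.py [FORCE], which reads ROWS from standard input. ROWS is a JSON object whose key "plan" holds a list of rows, 1 to 20 of them, each of 5 numbers: dx, dy, dz in fractions of the full range, 1 being 600 mm, then a turn about the tool's z in normalised numbers (1 is 120 degrees), then the finger opening in m; each row shifts and turns the commanded pose from where the row before left it, along the tool's axes as they then stand; what a row does not reach is not made up. A row lasts 1/10 s, in which the tool goes at most 0.05 m and 0.15 rad, less where a joint would pass 70% of its speed; a pose out of reach is approached as far as the arm can. The fingers move at their own pace and stop on an object; FORCE is the grip in N (left out, the last holds). Time passes only in rows, so rows that do not move let the fingers close. It prints the time, the measured TCP pose, the force, the opening and the grip force at its end. A shift or turn number past 1, either way, is cut back to 1. Input that does not fit is refused with a message, and nothing moves.
- robot.state(): the state, without advancing time (a new reading comes with each control period).
- robot.snapshot(name): name is "side" or "top"; returns a dict with "frame" (400x640x3 uint8, red, green, blue), "vertical_fov" (degrees; the focal length in pixels is half the picture's height over the tangent of half this angle, whatever the lens; pixels are square), "cx", "cy" (the principal point, pixels), "xyz" and "orientation" of the camera in the world. Camera axes: x right, y down, z forward; pixel columns grow to the right and rows downward; lengths in m; the calibration is good to about 2 mm. A picture is of the moment at which its call begins. There is no depth.
- robot.job_done(): hands the job in; it is judged then, once.
The state is a dict: "time": time; "joint_positions": joint angles; "qd": joint speeds; "effort": joint torques, N m; "ee_pos": TCP position; "eef_rot": TCP orientation; "contact_force": force on the tool from outside, world axes, zero at the start; "ft_torque": the same for the moment, N m; "finger_gap": finger opening in m; "grip_force": force on a finger pad.
Only numpy, scipy, OpenCV 4.12 (cv2) and the standard library are available. Lean on these libraries where they do the work, as an engineer would, in place of code of your own. Each camera call takes 0.05 s, during which the arm holds its last target. There are 200 camera calls.

## Task

First set the model railway vehicle that is on the board upright in the blue pan of the balance, then stand yellow weights upright in the steel pan until the beam floats level by itself. Push every weight that is not needed along the table into the storage lane through its open end, so that they stand upright in single file wholly between the parallel rails; never lower weights into the lane from above or lift them out of it, and leave the glue bottle and the paint jar where they are.

Things in the scene. Friction and masses are not known exactly. Their poses are not given: they have to be found in the camera images.
- balance: grey two-pan balance, fixed; base 100 (x) x 300 (y) x 22 high; origin at the centre of its underside; beam along its y, blue load pan centred at y +150 mm, steel weight pan at y -150 mm. A white dial plate with a black pointer stands in the middle, 132 high, 38 mm towards +x from the origin.
- beam (a joint): angle of the balance beam, rad: 0 = level, positive = blue load pan low, negative = steel pan low; stops at +-0.12. Lightly sprung: level when empty; a difference of one yellow weight tilts it about 0.07, two or more put it on its stop; settles within about a second. The pans stay horizontal, and where on a pan a thing stands does not matter.
- load_pan_floor (a point): centre of the blue load pan's floor, about 80 mm above the table when level (18 mm lower or higher at the stops). Open-topped pan, inside 169 (x) x 94 (y), rim 20 mm above the floor, 3 mm thick; its axes are those of the balance, z up. Put the vehicle here, its length along the pan's x.
- weight_pan_floor (a point): centre of the steel weight pan's floor, about 80 mm above the table when level. Open-topped pan, inside 120 x 120, rim 20 mm above the floor, 3 mm thick; room for four weights in two rows of two, about 54 mm apart. Axes as the balance's, z up.
- lane: storage lane fixed on the table: two parallel wooden rails 250 long, 15 high, 10 thick, 52 mm apart inside; the table is its floor. Origin on the table at their middle; x runs along the lane from the open end (-125 mm, nearest the robot) to a red stop (+125 mm). Flares reach 45 mm out from the open end, widening to about 85 mm inside. Holds five weights in single file.
- lane_mouth (a point): the open end of the lane's parallel rails, on the table, on the lane's centre line (125 mm before the lane's origin).
- weight1: yellow counterweight, a cylinder of 46 diameter x 40 high with a brass stem of 20 diameter that rises to 72 above its underside (grip the stem); 150 g; stands upright; origin at the centre of its underside, z up. All seven are alike; five to seven of them are present.
- weight2: yellow counterweight, a cylinder of 46 diameter x 40 high with a brass stem of 20 diameter that rises to 72 above its underside (grip the stem); 150 g; stands upright; origin at the centre of its underside, z up. All seven are alike; five to seven of them are present.
- weight3: yellow counterweight, a cylinder of 46 diameter x 40 high with a brass stem of 20 diameter that rises to 72 above its underside (grip the stem); 150 g; stands upright; origin at the centre of its underside, z up. All seven are alike; five to seven of them are present.
- weight4: yellow counterweight, a cylinder of 46 diameter x 40 high with a brass stem of 20 diameter that rises to 72 above its underside (grip the stem); 150 g; stands upright; origin at the centre of its underside, z up. All seven are alike; five to seven of them are present.
- weight5: yellow counterweight, a cylinder of 46 diameter x 40 high with a brass stem of 20 diameter that rises to 72 above its underside (grip the stem); 150 g; stands upright; origin at the centre of its underside, z up. All seven are alike; five to seven of them are present.
- weight6: yellow counterweight, a cylinder of 46 diameter x 40 high with a brass stem of 20 diameter that rises to 72 above its underside (grip the stem); 150 g; stands upright; origin at the centre of its underside, z up. All seven are alike; five to seven of them are present.
- weight7: yellow counterweight, a cylinder of 46 diameter x 40 high with a brass stem of 20 diameter that rises to 72 above its underside (grip the stem); 150 g; stands upright; origin at the centre of its underside, z up. All seven are alike; five to seven of them are present.
- boxcar: red model goods wagon with a brown door and grey roof, 68 high; flat underside; 128 long (x) x 48 wide (y); origin at the underside's centre, z up. One of boxcar, shunter, electric is present, at the left front: weigh it. It weighs as much as 2, 3 or 4 yellow weights, within a few percent. Grip it across its width: sides plain from 24 to 64 mm above the underside.
- shunter: green model shunter, 68 high, with a black-roofed cab, 81 high, towards -x; flat underside; 128 long (x) x 48 wide (y); origin at the underside's centre, z up. One of boxcar, shunter, electric is present, at the left front: weigh it. It weighs as much as 2, 3 or 4 yellow weights, within a few percent. Grip it across its width: sides plain from 24 to 64 mm above the underside.
- electric: blue model locomotive with a white stripe, 72 high with its grey roof; flat underside; 128 long (x) x 48 wide (y); origin at the underside's centre, z up. One of boxcar, shunter, electric is present, at the left front: weigh it. It weighs as much as 2, 3 or 4 yellow weights, within a few percent. Grip it across its width: sides plain from 24 to 64 mm above the underside.
- glue: bystander: glue bottle, 42 diameter x 95 high; origin at its underside. Leave alone.
- paint_pot: bystander: small paint jar, 38 diameter x 45 high; origin at its underside. Leave alone.

How it is judged:
On the way, in this order (a step that is already met when the one before it is completed fails the run):
1. the vehicle stands upright in the blue load pan, let go, and the load pan is low (x of boxcar in the frame of load_pan_floor between -0.04 and 0.04 m and y of boxcar in the frame of load_pan_floor between -0.035 and 0.035 m and z of boxcar in the frame of load_pan_floor between -0.006 and 0.008 m and angle between each of boxcar, shunter, electric's own z axis and vertical below 0.1 rad and x of shunter in the frame of load_pan_floor between -0.04 and 0.04 m and y of shunter in the frame of load_pan_floor between -0.035 and 0.035 m and z of shunter in the frame of load_pan_floor between -0.006 and 0.008 m and x of electric in the frame of load_pan_floor between -0.04 and 0.04 m and y of electric in the frame of load_pan_floor between -0.035 and 0.035 m and z of electric in the frame of load_pan_floor between -0.006 and 0.008 m and contact force between the fingers and boxcar below 0.2 N and contact force between the fingers and shunter below 0.2 N and contact force between the fingers and electric below 0.2 N and value of joint beam above 0.05 rad), for 0.3 s.
2. the beam floats level with the vehicle in the load pan, untouched by the robot (x of boxcar in the frame of load_pan_floor between -0.04 and 0.04 m and y of boxcar in the frame of load_pan_floor between -0.035 and 0.035 m and z of boxcar in the frame of load_pan_floor between -0.006 and 0.008 m and angle between each of boxcar, shunter, electric's own z axis and vertical below 0.1 rad and x of shunter in the frame of load_pan_floor between -0.04 and 0.04 m and y of shunter in the frame of load_pan_floor between -0.035 and 0.035 m and z of shunter in the frame of load_pan_floor between -0.006 and 0.008 m and x of electric in the frame of load_pan_floor between -0.04 and 0.04 m and y of electric in the frame of load_pan_floor between -0.035 and 0.035 m and z of electric in the frame of load_pan_floor between -0.006 and 0.008 m and value of joint beam between -0.025 and 0.025 rad and contact force between balance and the arm below 0.2 N and contact force between balance and the fingers below 0.2 N), for 1 s.
At the end, for the whole second after the job is handed in: The vehicle stands upright (within 0.1 rad) in the blue pan, the beam is at rest within 0.025 rad of level, and every weight present stands upright at rest, either on the floor of the steel pan, or on the table between the parallel rails of the lane, its centre at least 19 mm inside the open end (x of boxcar in the frame of load_pan_floor between -0.04 and 0.04 m and y of boxcar in the frame of load_pan_floor between -0.035 and 0.035 m and z of boxcar in the frame of load_pan_floor between -0.006 and 0.008 m and angle between each of boxcar, shunter, electric's own z axis and vertical below 0.1 rad and x of shunter in the frame of load_pan_floor between -0.04 and 0.04 m and y of shunter in the frame of load_pan_floor between -0.035 and 0.035 m and z of shunter in the frame of load_pan_floor between -0.006 and 0.008 m and x of electric in the frame of load_pan_floor between -0.04 and 0.04 m and y of electric in the frame of load_pan_floor between -0.035 and 0.035 m and z of electric in the frame of load_pan_floor between -0.006 and 0.008 m and value of joint beam between -0.025 and 0.025 rad and linear speed of each of weight1, weight2, weight3, weight4, weight5, weight6, weight7, boxcar, shunter, electric below 0.03 m/s and velocity of joint beam between -0.05 and 0.05 rad/s and ((x of weight1 in the frame of weight_pan_floor between -0.05 and 0.05 m and y of weight1 in the frame of weight_pan_floor between -0.05 and 0.05 m and z of weight1 in the frame of weight_pan_floor between -0.006 and 0.008 m and angle between weight1's own z axis and vertical below 0.1 rad) or (x of weight1 in the frame of lane between -0.106 and 0.115 m and y of weight1 in the frame of lane between -0.012 and 0.012 m and z of weight1 in the frame of lane between -0.006 and 0.008 m and angle between weight1's own z axis and vertical below 0.1 rad)) and ((x of weight2 in the frame of weight_pan_floor between -0.05 and 0.05 m and y of weight2 in the frame of weight_pan_floor between -0.05 and 0.05 m and z of weight2 in the frame of weight_pan_floor between -0.006 and 0.008 m and angle between weight2's own z axis and vertical below 0.1 rad) or (x of weight2 in the frame of lane between -0.106 and 0.115 m and y of weight2 in the frame of lane between -0.012 and 0.012 m and z of weight2 in the frame of lane between -0.006 and 0.008 m and angle between weight2's own z axis and vertical below 0.1 rad)) and ((x of weight3 in the frame of weight_pan_floor between -0.05 and 0.05 m and y of weight3 in the frame of weight_pan_floor between -0.05 and 0.05 m and z of weight3 in the frame of weight_pan_floor between -0.006 and 0.008 m and angle between weight3's own z axis and vertical below 0.1 rad) or (x of weight3 in the frame of lane between -0.106 and 0.115 m and y of weight3 in the frame of lane between -0.012 and 0.012 m and z of weight3 in the frame of lane between -0.006 and 0.008 m and angle between weight3's own z axis and vertical below 0.1 rad)) and ((x of weight4 in the frame of weight_pan_floor between -0.05 and 0.05 m and y of weight4 in the frame of weight_pan_floor between -0.05 and 0.05 m and z of weight4 in the frame of weight_pan_floor between -0.006 and 0.008 m and angle between weight4's own z axis and vertical below 0.1 rad) or (x of weight4 in the frame of lane between -0.106 and 0.115 m and y of weight4 in the frame of lane between -0.012 and 0.012 m and z of weight4 in the frame of lane between -0.006 and 0.008 m and angle between weight4's own z axis and vertical below 0.1 rad)) and ((x of weight5 in the frame of weight_pan_floor between -0.05 and 0.05 m and y of weight5 in the frame of weight_pan_floor between -0.05 and 0.05 m and z of weight5 in the frame of weight_pan_floor between -0.006 and 0.008 m and angle between weight5's own z axis and vertical below 0.1 rad) or (x of weight5 in the frame of lane between -0.106 and 0.115 m and y of weight5 in the frame of lane between -0.012 and 0.012 m and z of weight5 in the frame of lane between -0.006 and 0.008 m and angle between weight5's own z axis and vertical below 0.1 rad)) and ((x of weight6 in the frame of weight_pan_floor between -0.05 and 0.05 m and y of weight6 in the frame of weight_pan_floor between -0.05 and 0.05 m and z of weight6 in the frame of weight_pan_floor between -0.006 and 0.008 m and angle between weight6's own z axis and vertical below 0.1 rad) or (x of weight6 in the frame of lane between -0.106 and 0.115 m and y of weight6 in the frame of lane between -0.012 and 0.012 m and z of weight6 in the frame of lane between -0.006 and 0.008 m and angle between weight6's own z axis and vertical below 0.1 rad)) and ((x of weight7 in the frame of weight_pan_floor between -0.05 and 0.05 m and y of weight7 in the frame of weight_pan_floor between -0.05 and 0.05 m and z of weight7 in the frame of weight_pan_floor between -0.006 and 0.008 m and angle between weight7's own z axis and vertical below 0.1 rad) or (x of weight7 in the frame of lane between -0.106 and 0.115 m and y of weight7 in the frame of lane between -0.012 and 0.012 m and z of weight7 in the frame of lane between -0.006 and 0.008 m and angle between weight7's own z axis and vertical below 0.1 rad))); the robot touches nothing.
It fails at once if a weight is lowered into the lane from above, or lifted out of it (raised between 15 and 70 mm off the table inside the lane) ((x of weight1 in the frame of lane between -0.115 and 0.13 m and y of weight1 in the frame of lane between -0.03 and 0.03 m and z of weight1 in the frame of lane between 0.015 and 0.07 m) or (x of weight2 in the frame of lane between -0.115 and 0.13 m and y of weight2 in the frame of lane between -0.03 and 0.03 m and z of weight2 in the frame of lane between 0.015 and 0.07 m) or (x of weight3 in the frame of lane between -0.115 and 0.13 m and y of weight3 in the frame of lane between -0.03 and 0.03 m and z of weight3 in the frame of lane between 0.015 and 0.07 m) or (x of weight4 in the frame of lane between -0.115 and 0.13 m and y of weight4 in the frame of lane between -0.03 and 0.03 m and z of weight4 in the frame of lane between 0.015 and 0.07 m) or (x of weight5 in the frame of lane between -0.115 and 0.13 m and y of weight5 in the frame of lane between -0.03 and 0.03 m and z of weight5 in the frame of lane between 0.015 and 0.07 m) or (x of weight6 in the frame of lane between -0.115 and 0.13 m and y of weight6 in the frame of lane between -0.03 and 0.03 m and z of weight6 in the frame of lane between 0.015 and 0.07 m) or (x of weight7 in the frame of lane between -0.115 and 0.13 m and y of weight7 in the frame of lane between -0.03 and 0.03 m and z of weight7 in the frame of lane between 0.015 and 0.07 m)).
It fails at once if the glue bottle or paint jar is moved by more than 40 mm (distance of any of glue, paint_pot from where it was at the start of the episode above 0.04 m).
Of weight1, weight2, weight3, weight4, weight5, weight6, weight7 only 5 to 7 are there at a start; the rules pass over those that are not, and their reading is None.
Of boxcar, shunter, electric only 1 to 1 are there at a start; the rules pass over those that are not, and their reading is None.
At some moment in a run one of weight1, weight2, weight3, weight4, weight5, weight6, weight7 may be knocked a few centimetres aside while the robot is not near it.
It also fails if it takes over 210 s, if anything falls off the work surface, if the arm or the gripper's body presses on something with over 40 N, if the wrist force passes 120 N, or if a joint passes its speed limit or range.

## Working session

There is one attempt and no reset: what is moved stays moved. The work goes in short steps, Python scripts to look and compute and a shell command to move; the robot and the scene stay as the last step left them, time stands still between calls to the robot, and variables do not carry over. Pictures are saved under pics/ and viewed, at most 14 in all, crops included, and the job is handed in when it is done.

```bash
ls; mkdir -p pics; cat > h.py <<'E'
import numpy as np, cv2
from bench import robot
from scipy.spatial.transform import Rotation as R
def snap(n,save=None):
    s=robot.snapshot(n)
    if save: cv2.imwrite(f'pics/{save}.png',s['frame'][:,:,::-1])
    return s
def Rc(s):
    o=np.array(s['orientation'],float)
    return R.from_rotvec(o).as_matrix() if o.size==3 else o.reshape(3,3)
def ray(s,u,v):
    f=200/np.tan(np.radians(s['vertical_fov'])/2)
    d=Rc(s)@np.array([(u-s['cx'])/f,(v-s['cy'])/f,1]); return np.array(s['xyz']),d
def onz(s,u,v,z):
    o,d=ray(s,u,v); return o+d*(z-o[2])/d[2]
def proj(s,p):
    f=200/np.tan(np.radians(s['vertical_fov'])/2)
    q=Rc(s).T@(np.array(p,float)-np.array(s['xyz'])); return q[:2]/q[2]*f+[s['cx'],s['cy']]
E
python3 - <<'E'
from h import *
for n in('top','side'):
    s=snap(n,n+'0'); print({k:v for k,v in s.items() if k!='frame'},s['frame'].shape)
st=robot.state(); print(st['time'],st['ee_pos'],st['eef_rot'],st['finger_gap'],st['contact_force'])
E
```

```text
bench.py
jog.py
pics
{'vertical_fov': 54.77359509540658, 'cx': 319.11486633749644, 'cy': 198.69324930463495, 'xyz': array([ 0.27245137, -0.06013429,  1.16486731]), 'orientation': array([-2.13075644,  2.1278597 , -0.20226656])} (400, 640, 3)
{'vertical_fov': 51.600438019979336, 'cx': 326.0012380010199, 'cy': 208.81717138032772, 'xyz': array([ 0.11344554, -0.84966056,  0.59951533]), 'orientation': array([-2.07697913,  0.46176653, -0.29124821])} (400, 640, 3)
0.1 [0.15241255 0.63138783 0.23032534] [-3.71049872e-01 -3.11946593e+00  2.72683983e-03] 0.08547983808738978 [-0.14090964 -0.30350232 -0.39106549]
```

View pics/top0.png

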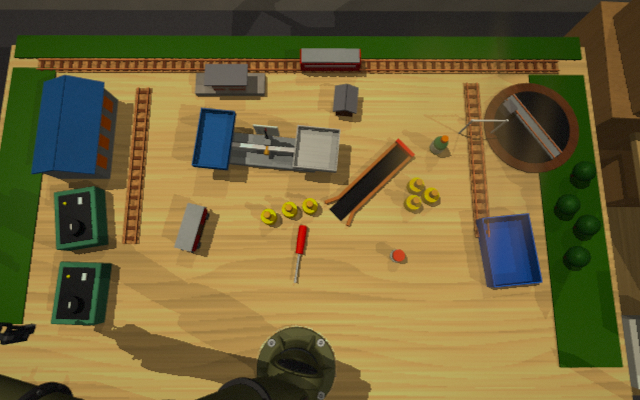

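View pics/side0.png

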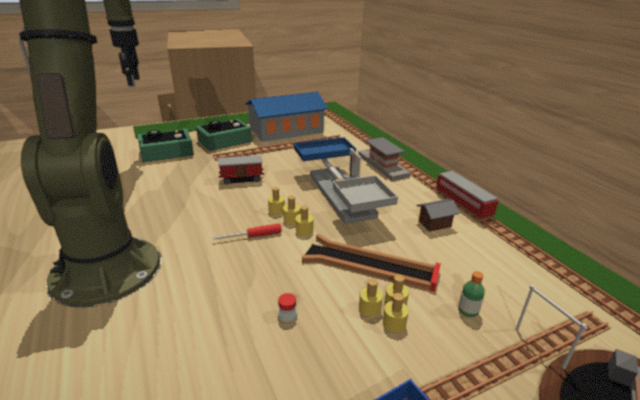

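The top view shows six weights, three at about (268,216), (289,210), (310,207) and three at (416,185), (431,195), (413,202). The boxcar is at (192,228), and the balance is centred near (266,147) with its blue pan at (214,138) and steel pan at (317,149). The lane runs from its mouth at about (340,210) to the red stop at (405,148). Glue is at (440,145) and the jar at (399,256). Next I'll measure these with colour masks.

```bash
python3 - <<'E'
from h import *
t=snap('top'); s=snap('side')
def blobs(im,lo,hi,amin=15,roi=None):
    h=cv2.cvtColor(im['frame'],cv2.COLOR_RGB2HSV); m=cv2.inRange(h,lo,hi)
    n,l,st,c=cv2.connectedComponentsWithStats(m)
    return [(c[i].round(1),st[i].tolist()) for i in range(1,n) if st[i][4]>=amin]
print('yellow top');
for c,st in blobs(t,(22,170,90),(34,255,255)): print(c,st,onz(t,*c,.04).round(3))
print('yellow side');
for c,st in blobs(s,(20,150,90),(34,255,255)): print(c,st,onz(s,*c,.02).round(3))
print('red top')
for c,st in blobs(t,(0,140,90),(8,255,255)): print(c,st,onz(t,*c,.03).round(3))
print('blue top')
for c,st in blobs(t,(100,140,40),(120,255,255),200): print(c,st,onz(t,*c,.09).round(3))
print(robot.state()['time'], proj(t,[.1524,.6314,.23]),proj(s,[.1524,.6314,.23]))
a=cv2.resize(t['frame'][90:260,165:295],None,fx=3.5,fy=3.5,interpolation=cv2.INTER_CUBIC)
b=cv2.resize(t['frame'][100:270,255:455],None,fx=3.5,fy=3.5,interpolation=cv2.INTER_CUBIC)
cv2.imwrite('pics/a.png',a[:,:,::-1]);cv2.imwrite('pics/b.png',b[:,:,::-1])
E
```

```text
yellow top
[414.6 185.2] [407, 177, 18, 16, 160] [ 0.521 -0.354  0.04 ]
[420.6 199.2] [404, 187, 36, 24, 369] [ 0.479 -0.37   0.04 ]
[309.4 205.9] [302, 198, 16, 17, 173] [ 0.458 -0.04   0.04 ]
[289.1 209.4] [281, 201, 17, 17, 185] [0.447 0.02  0.04 ]
[268.6 216.4] [260, 208, 17, 17, 184] [0.426 0.08  0.04 ]
yellow side
[290.7 216.3] [269, 196, 43, 39, 633] [0.441 0.012 0.02 ]
[393.  288.8] [392, 283, 3, 11, 20] [ 0.531 -0.334  0.02 ]
[369.9 305.7] [360, 290, 21, 27, 351] [ 0.462 -0.356  0.02 ]
[393.7 318. ] [384, 292, 23, 41, 444] [ 0.486 -0.403  0.02 ]
[404.  300.7] [401, 296, 6, 11, 30] [ 0.531 -0.373  0.02 ]
red top
[403.9 146.7] [396, 139, 18, 17, 72] [ 0.644 -0.329  0.03 ]
[300.8 238.9] [296, 225, 11, 29, 223] [ 0.361 -0.015  0.03 ]
[398.2 255. ] [393, 250, 12, 11, 106] [ 0.315 -0.299  0.03 ]
blue top
[ 68.3 125.6] [32, 76, 72, 98, 5741] [0.686 0.664 0.09 ]
[213.6 139.2] [192, 109, 43, 61, 2030] [0.646 0.239 0.09 ]
[513.8 258.8] [492, 221, 50, 66, 2299] [ 0.303 -0.606  0.09 ]
0.2 [ 17.02431531 322.37627879] [135.31971801  87.26495152]
```

View pics/a.png

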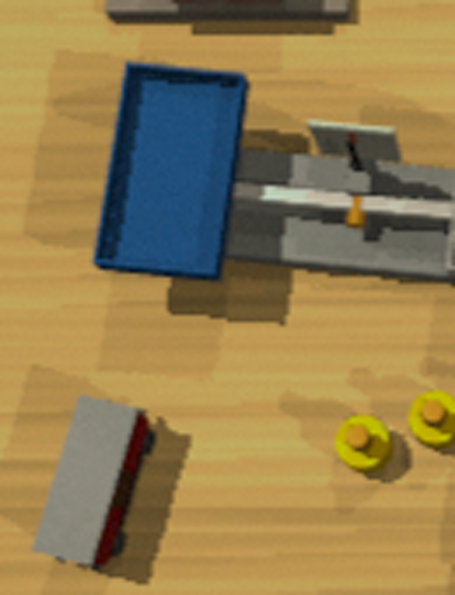

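View pics/b.png

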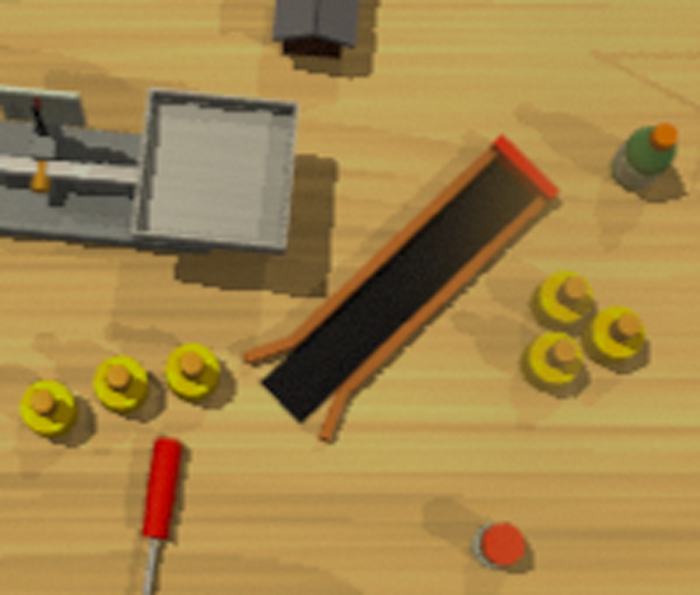

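The first crop shows the boxcar roof corners at about (188,203), (206,207), (193,252), (175,247), with its red side towards the right. The second shows the lane's parallel rails starting at about (339,199) and (354,211), and the red stop around (405,148).

```bash
cat >> h.py <<'E'
def A(cx,cy,x0,y0,k=3.5): return cx/k+x0,cy/k+y0
def go(x,y,z,yaw=None,tip=None):
    """print turn about tool z and the deltas in the tool axes after that turn; yaw = world azimuth of the tool y line (mod pi)"""
    st=robot.state(); M=R.from_rotvec(st['eef_rot']).as_matrix(); a=0
    if yaw is not None:
        cur=np.arctan2(M[1,1],M[0,1]); d=(yaw-cur+np.pi/2)%np.pi-np.pi/2
        a=-d  # tool z points down
    M2=M@R.from_rotvec([0,0,a]).as_matrix()
    print('t',round(st['time'],2),'pos',np.round(st['ee_pos'],4),'turn',round(a,3),'delta',(M2.T@(np.array([x,y,z])-st['ee_pos'])).round(4),'tilt',round(float(M[2,2]),5),'gap',round(st['finger_gap'],4),'F',np.round(st['contact_force'],1),'j7',round(st['joint_positions'][6],2))
E
python3 - <<'E'
from h import *
t=snap('top')
P=[onz(t,*A(*p,165,90),.068)[:2] for p in((80,396),(143,411),(97,568),(34,549))]
print('car corners',np.round(P,3)); P=np.array(P)
print('centre',P.mean(0), 'sides',[np.linalg.norm(P[i]-P[(i+1)%4]).round(3) for i in range(4)])
d=P[0]+P[1]-P[2]-P[3]; print('len az',np.arctan2(d[1],d[0]))
P=np.array([onz(t,*A(*p,165,90),.1)[:2] for p in((127,64),(246,73),(217,278),(95,267))])
print('blue rim',P.round(3),P.mean(0),[np.linalg.norm(P[i]-P[(i+1)%4]).round(3) for i in range(4)],'az',[np.arctan2(*(P[i]-P[j])[::-1]) for i,j in((0,3),(1,2))])
P=np.array([onz(t,*A(*p,255,100),.1)[:2] for p in((150,89),(297,103),(286,250),(132,240))])
print('steel rim',P.round(3),P.mean(0),[np.linalg.norm(P[i]-P[(i+1)%4]).round(3) for i in range(4)],'az',[np.arctan2(*(P[i]-P[j])[::-1]) for i,j in((0,3),(1,2))])
for n,p,z in [('mouthL',(295,345),.015),('mouthR',(345,390),.015),('endL',(494,150),.015),('endR',(545,200),.015),('stop',(524,168),.015),('w4',(562,298),.04),('w5',(617,333),.04),('w6',(553,357),.04),('w4t',(573,289),.072),('w5t',(627,324),.072),('w6t',(565,349),.072),('w1t',(43,401),.072),('w2t',(119,375),.072),('w3t',(192,357),.072),('glue',(664,136),.095)]:
    print(n,onz(t,*A(*p,255,100),z).round(3))
E
```

```text
car corners [[0.461 0.309]
 [0.448 0.257]
 [0.321 0.287]
 [0.336 0.338]]
centre [0.39132447 0.29795171] sides [np.float64(0.054), np.float64(0.131), np.float64(0.054), np.float64(0.128)]
len az -0.2299940140474922
blue rim [[0.737 0.277]
 [0.729 0.177]
 [0.553 0.194]
 [0.561 0.293]] [0.64494514 0.23521098] [np.float64(0.1), np.float64(0.177), np.float64(0.1), np.float64(0.176)] az [np.float64(-0.09186417022373418), np.float64(-0.09282213960238653)]
steel rim [[ 0.685 -0.006]
 [ 0.673 -0.128]
 [ 0.547 -0.118]
 [ 0.556  0.007]] [ 0.61524282 -0.06113579] [np.float64(0.123), np.float64(0.126), np.float64(0.125), np.float64(0.13)] az [np.float64(-0.10204444777106399), np.float64(-0.08005035440742932)]
mouthL [ 0.485 -0.13   0.015]
mouthR [ 0.445 -0.172  0.015]
endL [ 0.662 -0.308  0.015]
endR [ 0.616 -0.352  0.015]
stop [ 0.645 -0.335  0.015]
w4 [ 0.521 -0.356  0.04 ]
w5 [ 0.491 -0.402  0.04 ]
w6 [ 0.47  -0.347  0.04 ]
w4t [ 0.522 -0.358  0.072]
w5t [ 0.492 -0.401  0.072]
w6t [ 0.471 -0.349  0.072]
w1t [0.427 0.08  0.072]
w2t [0.449 0.018 0.072]
w3t [ 0.464 -0.041  0.072]
glue [ 0.647 -0.433  0.095]
```

```bash
python3 -c "
from h import *
go(.391,.298,.20,1.341)"
```

```text
t 0.25 pos [0.1524 0.6316 0.2308] turn -0.007 delta [-0.3083 -0.2705  0.0311] tilt -1.0 gap 0.0852 F [ 0.2  0.3 -0.2] j7 -0.06
```

The rows are not in the units I measure in: shifts go in shares of 600 mm and turns go in shares of 120 degrees. I convert before sending: -0.031 m / 0.6 = -0.0517, -0.03 m / 0.6 = -0.05.

```bash
echo '{"plan":[[-0.05,-0.045,0,0,0.085],[-0.0517,-0.045,0,0,0.085],[-0.0517,-0.045,0,0,0.085],[-0.0517,-0.045,0,0,0.085],[-0.0517,-0.045,0,0,0.085],[-0.0517,-0.045,0,0,0.085],[-0.0517,-0.045,0,0,0.085],[-0.0517,-0.045,0,0,0.085],[-0.0517,-0.045,0,0,0.085],[-0.05,-0.045,0.05,0,0.085],[0,0,0,0,0.085],[0,0,0,0,0.085]]}' | python3 jog.py; python3 -c "
from h import *
go(.391,.298,.028,1.341)
t=snap('top'); go(.391,.298,.028,1.341)
print(proj(t,[.391,.298,.068]))
cv2.imwrite('pics/c.png',cv2.resize(t['frame'][170:290,140:260],None,fx=4,fy=4)[:,:,::-1])"
```

```text
time: 1.45
ee_pos: [0.3884, 0.2964, 0.2009]
eef_rot: [-0.375, -3.118, 0.001]
contact_force: [-0.1, 1.8, -0.8]
finger_gap: 0.085
grip_force: 0.0
t 1.45 pos [0.3884 0.2964 0.2009] turn -0.009 delta [-0.0024  0.0023  0.1729] tilt -1.0 gap 0.085 F [-0.1  1.8 -0.8] j7 0.62
t 1.5 pos [0.3881 0.2979 0.2016] turn -0.007 delta [-0.0029  0.0007  0.1736] tilt -1.0 gap 0.0849 F [-0.4  0.4 -0.3] j7 0.62
[190.32216953 227.30698025]
```

Scaled: 0.045 m / 0.6 = 0.075, 0.04 m / 0.6 = 0.0667, -0.007 rad / 2.0944 = -0.0033.

```bash
echo '{"plan":[[-0.005,0.0017,0.0667,-0.0033,0.085],[0,0,0.075,0,0.085],[0,0,0.075,0,0.085],[0,0,0.05,0,0.085],[0,0,0.0217,0,0.085],[0,0,0,0,0.085]]}' | python3 jog.py && echo '{"plan":[[0,0,0,0,0.03],[0,0,0,0,0.03],[0,0,0,0,0.03],[0,0,0,0,0.03],[0,0,0,0,0.03],[0,0,0,0,0.03],[0,0,0,0,0.03]]}' | python3 jog.py 60; python3 -c "
from h import *
go(.645,.235,.20,np.pi/2-.095)"
```

```text
time: 2.1
ee_pos: [0.3903, 0.2983, 0.0275]
eef_rot: [-0.356, -3.119, 0.003]
contact_force: [-1.2, 0.7, 0.0]
finger_gap: 0.0847
grip_force: 0.0
time: 2.8
ee_pos: [0.3933, 0.2998, 0.031]
eef_rot: [0.359, 3.118, 0.008]
contact_force: [0.0, 1.8, 5.7]
finger_gap: 0.0477
grip_force: 62.7
t 2.8 pos [0.3933 0.2998 0.031 ] turn -0.135 delta [-0.2573 -0.0398 -0.1683] tilt -0.99998 gap 0.0477 F [0.  1.8 5.7] j7 0.68
```

Scaled: -0.05 m / 0.6 = -0.0833, -0.045 m / 0.6 = -0.075, -0.135 rad / 2.0944 = -0.0645.

```bash
echo '{"plan":[[0,0,-0.05,0,0.03],[0,0,-0.075,0,0.03],[0,0,-0.0833,0,0.03],[0,0,-0.0717,-0.0645,0.03],[-0.05,-0.0083,0,0,0.03],[-0.0633,-0.01,0,0,0.03],[-0.0633,-0.01,0,0,0.03],[-0.0633,-0.01,0,0,0.03],[-0.0633,-0.01,0,0,0.03],[-0.0633,-0.01,0,0,0.03],[-0.0617,-0.0083,0,0,0.03],[0,0,0,0,0.03],[0,0,0,0,0.03],[0,0,0,0,0.03]]}' | python3 jog.py; python3 -c "
from h import *
t=snap('top','car'); s=snap('side')
go(.645,.235,.11,np.pi/2-.095)
a=cv2.resize(t['frame'][70:230,150:310],None,fx=2.5,fy=2.5);b=cv2.resize(s['frame'][80:240,230:430],None,fx=2.5,fy=2.5)
cv2.imwrite('pics/d.png',np.hstack([a,b[:400]])[:, :800,::-1])"
```

```text
time: 4.2
ee_pos: [0.6425, 0.2342, 0.1963]
eef_rot: [-0.147, -3.137, -0.001]
contact_force: [-0.3, -0.0, -3.0]
finger_gap: 0.0471
grip_force: 63.3
t 4.3 pos [0.6425 0.2346 0.1969] turn 0.002 delta [-0.0025  0.0006  0.0869] tilt -1.0 gap 0.0474 F [ 0.2  0.2 -2.9] j7 1.19
```

View pics/d.png

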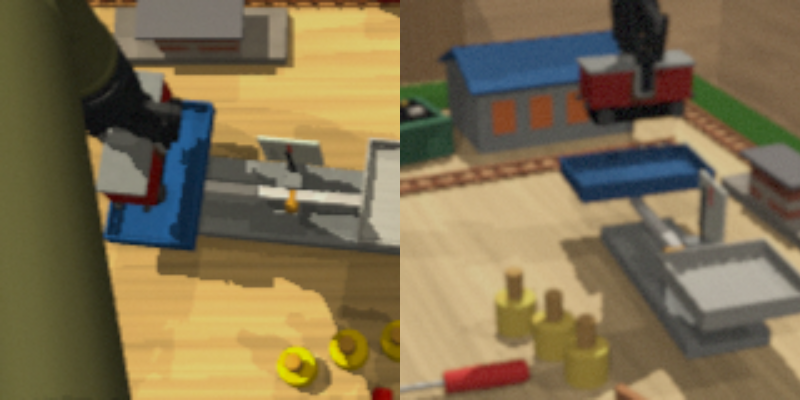

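The car is held upright over the blue pan with clearance all round. The wrist force of about 2.9 N suggests it weighs two weights. I'll lower it to the low stop.

Scaled: 0.03 m / 0.6 = 0.05, 0.015 m / 0.6 = 0.025.

```bash
echo '{"plan":[[-0.0033,0,0.05,0,0.03],[0,0,0.05,0,0.03],[0,0,0.025,0,0.03],[0,0,0.0167,0,0.03],[0,0,0.0133,0,0.03],[0,0,0.01,0,0.03],[0,0,0,0,0.03],[0,0,0,0,0.03]]}' | python3 jog.py; echo '{"plan":[[0,0,0.0033,0,0.03],[0,0,0.0017,0,0.03],[0,0,0,0,0.03]]}' | python3 jog.py
```

```text
time: 5.1
ee_pos: [0.6462, 0.2336, 0.0985]
eef_rot: [0.149, 3.137, 0.001]
contact_force: [-1.1, -0.3, -0.3]
finger_gap: 0.0472
grip_force: 63.4
time: 5.4
ee_pos: [0.6463, 0.2333, 0.0949]
eef_rot: [0.149, 3.136, 0.001]
contact_force: [1.1, -0.6, -1.9]
finger_gap: 0.0472
grip_force: 63.4
```

Scaled: -0.045 m / 0.6 = -0.075, -0.02 m / 0.6 = -0.0333.

```bash
echo '{"plan":[[0,0,0,0,0.065],[0,0,0,0,0.065],[0,0,0,0,0.065],[0,0,0,0,0.065],[0,0,-0.0333,0,0.065],[0,0,-0.0667,0,0.065],[0,0,-0.075,0,0.065],[0,0,-0.0667,0,0.065]]}' | python3 jog.py; python3 -c "
from h import *
go(.458,-.041,.20,0)"
```

```text
time: 6.2
ee_pos: [0.6457, 0.2332, 0.2417]
eef_rot: [0.149, 3.137, 0.001]
contact_force: [1.6, 0.3, -1.1]
finger_gap: 0.0647
grip_force: 0.0
t 6.2 pos [0.6457 0.2332 0.2417] turn 1.476 delta [-0.2742 -0.1878  0.0414] tilt -1.0 gap 0.0647 F [ 1.6  0.3 -1.1] j7 1.19
```

Scaled: 0.14 rad / 2.0944 = 0.0668.

```bash
echo '{"plan":[[0,0,0,0.0668,0.055],[0,0,0,0.0668,0.055],[0,0,0,0.0668,0.055],[0,0,0,0.0668,0.055],[0,0,0,0.0668,0.055]]}' | python3 jog.py; python3 -c "
from h import *
go(.462,-.041,.15,.776)
t=snap('top'); 
h=cv2.cvtColor(t['frame'],cv2.COLOR_RGB2HSV); m=cv2.inRange(h,(22,170,90),(34,255,255))
n,l,st,c=cv2.connectedComponentsWithStats(m)
for i in range(1,n):
  if st[i][4]>15: print(c[i].round(1),st[i],onz(t,*c[i],.04).round(3))
s=snap('side');cv2.imwrite('pics/e.png',cv2.resize(s['frame'][80:280,230:430],None,fx=2.5,fy=2.5)[:,:,::-1])"
```

```text
time: 6.7
ee_pos: [0.6456, 0.2333, 0.2396]
eef_rot: [-1.224, -2.893, -0.0]
contact_force: [0.9, 1.0, -0.8]
finger_gap: 0.055
grip_force: 0.0
t 6.7 pos [0.6456 0.2333 0.2396] turn -0.006 delta [-0.0672 -0.3232  0.0895] tilt -1.0 gap 0.055 F [ 0.9  1.  -0.8] j7 0.52
[414.5 185.3] [407 177  18  16 165] [ 0.521 -0.353  0.04 ]
[420.6 199.2] [404 187  36  24 375] [ 0.479 -0.37   0.04 ]
[309.6 206.2] [302 198  16  17 180] [ 0.457 -0.04   0.04 ]
[289.2 209.7] [281 201  17  17 179] [0.446 0.02  0.04 ]
[268.8 216.5] [260 208  18  17 186] [0.426 0.079 0.04 ]
```

View pics/e.png

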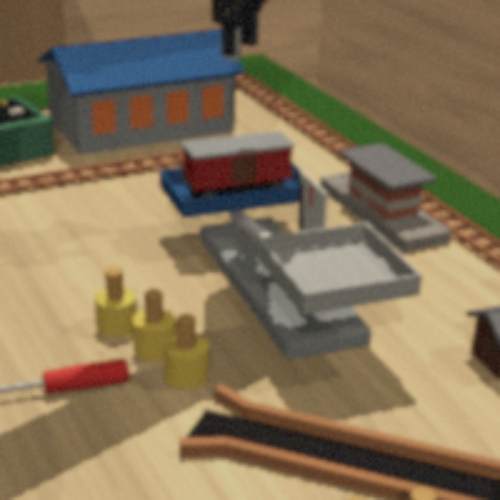

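The car stands upright in the lowered blue pan, and the steel pan is raised. The weights are where they were, so I'll pick up weight 3.

Scaled: -0.043 m / 0.6 = -0.0717, -0.04 m / 0.6 = -0.0667.

```bash
echo '{"plan":[[-0.015,-0.0667,0,0,0.055],[-0.015,-0.0667,0.0167,0,0.055],[-0.0133,-0.0667,0.0167,0,0.055],[-0.0133,-0.0667,0.0167,0,0.055],[-0.0133,-0.0667,0.0167,0,0.055],[-0.0133,-0.0667,0.0167,0,0.055],[-0.0133,-0.0667,0.0167,0,0.055],[-0.015,-0.0717,0.05,0,0.055],[0,0,0,0,0.055],[0,0,0,0,0.055]]}' | python3 jog.py; python3 -c "
from h import *
go(.461,-.041,.047,.776)"
```

```text
time: 7.8
ee_pos: [0.4628, -0.0392, 0.1511]
eef_rot: [-1.215, -2.897, -0.001]
contact_force: [0.5, 0.3, 0.9]
finger_gap: 0.0553
grip_force: 0.0
t 7.8 pos [ 0.4628 -0.0392  0.1511] turn 0.0 delta [-1.000e-04 -2.600e-03  1.041e-01] tilt -1.0 gap 0.0553 F [0.5 0.3 0.9] j7 0.79
```

Scaled: 0.04 m / 0.6 = 0.0667, 0.016 m / 0.6 = 0.0267.

```bash
echo '{"plan":[[0,-0.0033,0.0667,0,0.055],[0,0,0.0667,0,0.055],[0,0,0.0267,0,0.055],[0,0,0.0117,0,0.055],[0,0,0,0,0.005],[0,0,0,0,0.005],[0,0,0,0,0.005],[0,0,0,0,0.005],[0,0,0,0,0.005],[0,0,0,0,0.005]]}' | python3 jog.py 50; echo '{"plan":[[0,0,-0.05,0,0.005],[0,0,-0.075,0,0.005],[0,0,-0.075,0,0.005],[0,0,-0.0667,0,0.005],[0,0,0,0,0.005]]}' | python3 jog.py ; python3 -c "
from h import *
go(.639,-.0905,.205,.776)"
```

```text
time: 8.8
ee_pos: [0.4636, -0.0397, 0.0497]
eef_rot: [1.215, 2.895, 0.003]
contact_force: [-0.6, 0.2, 6.5]
finger_gap: 0.0182
grip_force: 49.3
time: 9.3
ee_pos: [0.4655, -0.0401, 0.2139]
eef_rot: [1.213, 2.889, 0.01]
contact_force: [1.1, -0.2, -1.6]
finger_gap: 0.0178
grip_force: 49.5
t 9.3 pos [ 0.4655 -0.0401  0.2139] turn -0.0 delta [-0.1575  0.0884  0.0105] tilt -0.99994 gap 0.0178 F [ 1.1 -0.2 -1.6] j7 0.75
```

Scaled: -0.04 m / 0.6 = -0.0667, -0.039 m / 0.6 = -0.065.

```bash
echo '{"plan":[[-0.065,0.0367,0,0,0.005],[-0.065,0.0367,0,0,0.005],[-0.065,0.0367,0,0,0.005],[-0.0667,0.0367,0,0,0.005],[0,0,0,0,0.005],[0,0,0,0,0.005]]}' | python3 jog.py ; python3 -c "
from h import *
go(.639,-.0905,.150,.776)
s=snap('side');cv2.imwrite('pics/f.png',cv2.resize(s['frame'][100:280,250:450],None,fx=2.5,fy=2.5)[:,:,::-1])"
```

```text
time: 9.9
ee_pos: [0.6341, -0.091, 0.2054]
eef_rot: [-1.216, -2.893, 0.006]
contact_force: [-0.8, -0.3, -1.5]
finger_gap: 0.018
grip_force: 49.3
t 9.9 pos [ 0.6341 -0.091   0.2054] turn -0.001 delta [-0.0032  0.0041  0.0554] tilt -0.99998 gap 0.018 F [-0.8 -0.3 -1.5] j7 1.06
```

View pics/f.png

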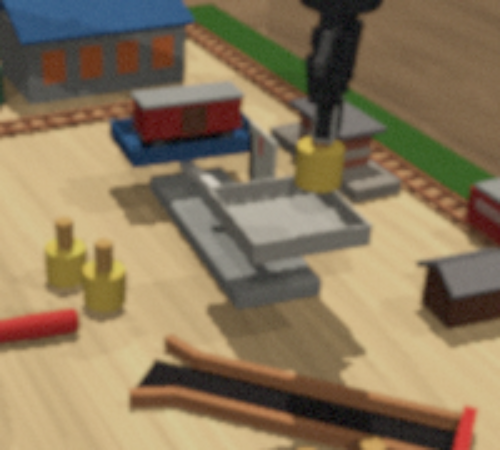

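The weight hangs upright over the far-right corner of the steel pan. I'll lower it and let go.

Scaled: 0.03 m / 0.6 = 0.05, 0.02 m / 0.6 = 0.0333.

```bash
echo '{"plan":[[-0.0017,0.005,0.05,0,0.005],[0,0,0.0333,0,0.005],[0,0,0.0117,0,0.005],[0,0,0.0067,0,0.005],[0,0,0,0,0.005],[0,0,0,0,0.005]]}' | python3 jog.py; echo '{"plan":[[0,0,0.0033,0,0.005],[0,0,0,0,0.005],[0,0,0,0,0.04],[0,0,0,0,0.04],[0,0,0,0,0.04],[0,0,-0.0333,0,0.04],[0,0,-0.0667,0,0.04],[0,0,-0.0667,0,0.05]]}' | python3 jog.py;  python3 -c "
from h import *
go(.448,.019,.15,.776)"
```

```text
time: 10.55
ee_pos: [0.6382, -0.0891, 0.1488]
eef_rot: [1.215, 2.895, 0.002]
contact_force: [0.8, -0.2, -1.0]
finger_gap: 0.0183
grip_force: 49.4
time: 11.35
ee_pos: [0.6371, -0.0889, 0.2459]
eef_rot: [-1.215, -2.895, 0.001]
contact_force: [0.3, -1.0, 0.3]
finger_gap: 0.0501
grip_force: 0.0
t 11.35 pos [ 0.6371 -0.0889  0.2459] turn -0.0 delta [ 0.2094 -0.0593  0.0962] tilt -1.0 gap 0.0501 F [ 0.3 -1.   0.3] j7 1.05
```

Now weight 2.

Scaled: 0.042 m / 0.6 = 0.07, 0.041 m / 0.6 = 0.0683.

```bash
echo '{"plan":[[0.07,-0.02,0,0,0.055],[0.07,-0.02,0.025,0,0.055],[0.07,-0.02,0.0417,0,0.055],[0.07,-0.02,0.0417,0,0.055],[0.0683,-0.0183,0.0417,0,0.055],[0,0,0,0,0.055],[0,0,0,0,0.055]]}' | python3 jog.py; python3 -c "
from h import *
t=snap('top')
h=cv2.cvtColor(t['frame'],cv2.COLOR_RGB2HSV); m=cv2.inRange(h,(22,170,90),(34,255,255))
n,l,st,c=cv2.connectedComponentsWithStats(m)
for i in range(1,n):
  if st[i][4]>15: print(c[i].round(1),st[i],onz(t,*c[i],.04).round(3),onz(t,*c[i],.13).round(3))
go(.448,.019,.047,.776)
s=snap('side');cv2.imwrite('pics/g.png',cv2.resize(s['frame'][100:280,250:450],None,fx=2.5,fy=2.5)[:,:,::-1])"
```

```text
time: 12.05
ee_pos: [0.4488, 0.0191, 0.1553]
eef_rot: [-1.213, -2.897, -0.001]
contact_force: [0.8, 1.2, 0.9]
finger_gap: 0.0551
grip_force: 0.0
[326.9 140.7] [319 131  16  19 173] [ 0.659 -0.092  0.04 ] [ 0.629 -0.089  0.13 ]
[418.7 194.8] [404 177  36  34 541] [ 0.492 -0.364  0.04 ] [ 0.474 -0.34   0.13 ]
t 12.1 pos [0.4506 0.0184 0.1564] turn 0.0 delta [ 0.0024 -0.0017  0.1094] tilt -1.0 gap 0.055 F [ 1.1 -1.   0.9] j7 0.63
```

View pics/g.png

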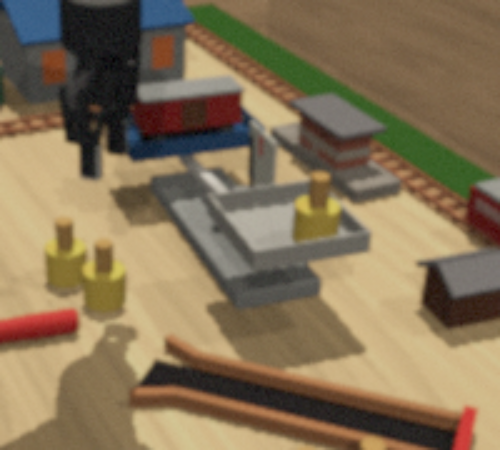

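The first weight stands upright in the steel pan, with the car side still lower. The remaining two left-hand weights have not moved.

Scaled: 0.04 m / 0.6 = 0.0667, 0.02 m / 0.6 = 0.0333.

```bash
echo '{"plan":[[0.0033,-0.0033,0.0667,0,0.055],[0,0,0.0667,0,0.055],[0,0,0.0333,0,0.055],[0,0,0.015,0,0.055],[0,0,0,0,0.005],[0,0,0,0,0.005],[0,0,0,0,0.005],[0,0,0,0,0.005],[0,0,0,0,0.005],[0,0,0,0,0.005]]}' | python3 jog.py 50; echo '{"plan":[[0,0,-0.05,0,0.005],[0,0,-0.075,0,0.005],[0,0,-0.075,0,0.005],[0,0,-0.0667,0,0.005],[0,0,0,0,0.005]]}' | python3 jog.py ; python3 -c "
from h import *
go(.5907,-.0315,.205,.776)"
```

```text
time: 13.15
ee_pos: [0.4483, 0.0188, 0.0478]
eef_rot: [1.215, 2.895, 0.003]
contact_force: [0.6, -0.3, 6.0]
finger_gap: 0.0182
grip_force: 49.6
time: 13.65
ee_pos: [0.4499, 0.0191, 0.2118]
eef_rot: [1.213, 2.89, 0.011]
contact_force: [0.2, 0.1, -1.6]
finger_gap: 0.0184
grip_force: 49.5
t 13.65 pos [0.4499 0.0191 0.2118] turn 0.0 delta [-0.1347  0.065   0.0079] tilt -0.99995 gap 0.0184 F [ 0.2  0.1 -1.6] j7 0.59
```

Scaled: -0.034 m / 0.6 = -0.0567, -0.033 m / 0.6 = -0.055.

```bash
echo '{"plan":[[-0.055,0.0267,0,0,0.005],[-0.0567,0.0283,0,0,0.005],[-0.0567,0.0267,0,0,0.005],[-0.0567,0.0267,0,0,0.005],[0,0,0.0083,0,0.005],[0,0,0,0,0.005],[0,0,0,0,0.005]]}' | python3 jog.py ; python3 -c "
from h import *
go(.5907,-.0315,.140,.776)"
```

```text
time: 14.35
ee_pos: [0.5863, -0.0319, 0.2006]
eef_rot: [-1.215, -2.894, 0.001]
contact_force: [0.2, 0.7, -1.1]
finger_gap: 0.0179
grip_force: 49.3
t 14.35 pos [ 0.5863 -0.0319  0.2006] turn 0.0 delta [-0.0029  0.0035  0.0606] tilt -1.0 gap 0.0179 F [ 0.2  0.7 -1.1] j7 0.94
```

Scaled: -0.04 m / 0.6 = -0.0667, 0.03 m / 0.6 = 0.05.

```bash
echo '{"plan":[[-0.0033,0.005,0.05,0,0.005],[0,0,0.0333,0,0.005],[0,0,0.0133,0,0.005],[0,0,0.0083,0,0.005],[0,0,0.005,0,0.005],[0,0,0,0,0.005],[0,0,0,0,0.04],[0,0,0,0,0.04],[0,0,0,0,0.04],[0,0,-0.0333,0,0.04],[0,0,-0.0667,0,0.04],[0,0,-0.0667,0,0.05]]}' | python3 jog.py;  python3 -c "
from h import *
go(.427,.080,.15,.776)"
```

```text
time: 15.55
ee_pos: [0.5909, -0.0317, 0.2365]
eef_rot: [-1.216, -2.896, 0.001]
contact_force: [1.1, -0.2, -0.5]
finger_gap: 0.0497
grip_force: 0.0
t 15.55 pos [ 0.5909 -0.0317  0.2365] turn -0.0 delta [ 0.1945 -0.0387  0.0867] tilt -1.0 gap 0.0497 F [ 1.1 -0.2 -0.5] j7 0.93
```

Scaled: 0.039 m / 0.6 = 0.065, 0.038 m / 0.6 = 0.0633.

```bash
echo '{"plan":[[0.0633,-0.0133,0,0,0.055],[0.065,-0.0133,0.0167,0,0.055],[0.065,-0.0133,0.0417,0,0.055],[0.065,-0.0133,0.0417,0,0.055],[0.065,-0.0117,0.0417,0,0.055],[0,0,0,0,0.055],[0,0,0,0,0.055],[0,0,0,0,0.055],[0,0,0,0,0.055],[0,0,0,0,0.055]]}' | python3 jog.py; python3 -c "
from h import *
t=snap('top')
h=cv2.cvtColor(t['frame'],cv2.COLOR_RGB2HSV); m=cv2.inRange(h,(22,170,90),(34,255,255))
n,l,st,c=cv2.connectedComponentsWithStats(m)
for i in range(1,n):
  if st[i][4]>15: print(c[i].round(1),st[i],onz(t,*c[i],.04).round(3),onz(t,*c[i],.12).round(3))
go(.427,.080,.047,.776)
s=snap('side')
a=cv2.resize(t['frame'][90:230,255:455],None,fx=2,fy=2);b=cv2.resize(s['frame'][100:280,250:450],None,fx=2,fy=2)
cv2.imwrite('pics/i.png',np.hstack([a,b[:280]])[:,:,::-1])"
```

```text
time: 16.55
ee_pos: [0.4289, 0.079, 0.1514]
eef_rot: [1.218, 2.894, 0.001]
contact_force: [0.2, -0.2, -0.0]
finger_gap: 0.055
grip_force: 0.0
[326.9 142. ] [319 133  16  18 166] [ 0.655 -0.092  0.04 ] [ 0.628 -0.09   0.12 ]
[306.6 157. ] [298 148  17  18 177] [ 0.608 -0.03   0.04 ] [ 0.584 -0.032  0.12 ]
[418.7 194.9] [404 177  36  34 543] [ 0.492 -0.364  0.04 ] [ 0.476 -0.343  0.12 ]
t 16.6 pos [0.4287 0.0791 0.1512] turn -0.001 delta [ 0.0019 -0.0006  0.1042] tilt -1.0 gap 0.0552 F [-0.4 -0.5 -0.6] j7 0.46
```

View pics/i.png

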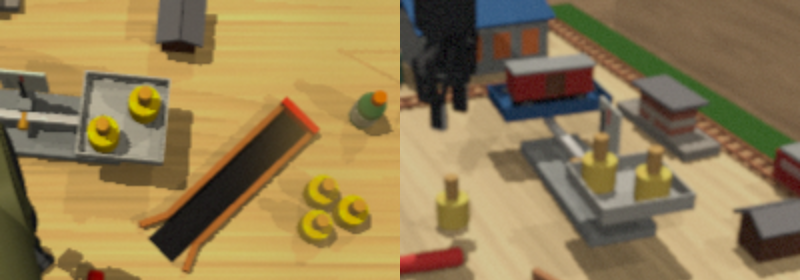

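Both weights stand in the steel pan and the beam looks close to level. I'll check it by comparing with the empty, level picture: pan edges and pixel shift in the side view.

```bash
python3 - <<'E'
from h import *
s=snap('side'); t=snap('top'); a=cv2.imread('pics/side0.png')[:,:,::-1]; b=s['frame']
for nm,(x0,y0,x1,y1) in {'steel right corner':(372,176,400,200),'steel front bottom corner':(340,195,372,222),'fixed base foot':(340,205,385,222),'shed':(418,198,460,230)}.items():
    T=cv2.cvtColor(np.ascontiguousarray(a[y0:y1,x0:x1]),cv2.COLOR_RGB2GRAY); S=cv2.cvtColor(np.ascontiguousarray(b[y0-12:y1+12,x0-6:x1+6]),cv2.COLOR_RGB2GRAY)
    r=cv2.matchTemplate(S,T,cv2.TM_CCOEFF_NORMED); _,v,_,p=cv2.minMaxLoc(r); print(nm,'shift',p[0]-6,p[1]-12,round(v,3))
for z in (.09,.1,.11): print('rim corner px at z',z,proj(s,[.6717,-.1297,z]).round(1))
def bm(im): return cv2.inRange(cv2.cvtColor(im,cv2.COLOR_RGB2HSV),(100,140,40),(125,255,255))
for im in(a,b):
    m=bm(np.ascontiguousarray(im))[135:175,288:360]; ys,xs=np.nonzero(m); print('blue side bbox',xs.min()+288,xs.max()+288,ys.min()+135,ys.max()+135, [ (ys[xs==k].min()+135,ys[xs==k].max()+135) for k in (8,12,16,50,60) if (xs==k).any()])
E
```

```text
steel right corner shift 0 0 0.657
steel front bottom corner shift 0 1 0.877
fixed base foot shift 0 0 0.995
shed shift 0 0 0.997
rim corner px at z 0.09 [397.6 200.3]
rim corner px at z 0.1 [398.  196.8]
rim corner px at z 0.11 [398.5 193.3]
blue side bbox 295 351 139 159 [(np.int64(144), np.int64(149)), (np.int64(144), np.int64(154)), (np.int64(143), np.int64(159)), (np.int64(139), np.int64(155)), (np.int64(143), np.int64(153))]
blue side bbox 295 350 143 159 [(np.int64(144), np.int64(149)), (np.int64(144), np.int64(153)), (np.int64(150), np.int64(159)), (np.int64(151), np.int64(155)), (np.int64(145), np.int64(151))]
```

The steel pan and the blue pan are within 1 px of the empty, level picture, and a one-weight imbalance would show about 4 px, so two weights balance. Next I'll refine the lane axis from the edges of the black floor, where the tolerance is ±3 mm.

```bash
python3 - <<'E'
from h import *
t=snap('top'); f=t['frame'].astype(float)
M=np.array([.465,-.151]); u=np.array([np.cos(-.8),np.sin(-.8)]); n=np.array([-u[1],u[0]])
import cv2
g=cv2.cvtColor(t['frame'],cv2.COLOR_RGB2HSV).astype(np.float32)
red=t['frame'][:,:,0].astype(np.float32)
L=[];Rr=[]
for sx in np.arange(.03,.22,.01):
    ys=np.arange(-.055,.0551,.0005); 
    def prof(z):
        px=np.array([proj(t,[*(M+sx*u+y*n),z]) for y in ys],np.float32)
        return cv2.remap(red,px[:,0].reshape(1,-1),px[:,1].reshape(1,-1),cv2.INTER_LINEAR)[0]
    p=prof(.015); i=np.where((ys>.005)&(p>90))[0][0]; L.append((sx,ys[i]))
    p=prof(0); i=np.where((ys<-.005)&(p>90))[0][-1]; Rr.append((sx,ys[i]))
L=np.array(L);Rr=np.array(Rr)
for q in(L,Rr): k=np.polyfit(*q.T,1); print(k.round(4),np.abs(np.polyval(k,q[:,0])-q[:,1]).max().round(4))
k=np.polyfit(L[:,0],(L[:,1]+Rr[:,1])/2,1); w=np.polyfit(L[:,0],L[:,1]-Rr[:,1],0); print('width',w)
a=-.8+np.arctan(k[0]); M2=M+k[1]*n; print('mouth',M2,'az',a)
u=np.array([np.cos(a),np.sin(a)])
for x in (-.16,-.03,.02,.075,.13,.19): print(x, (M2+x*u).round(4))
E
```

```text
[-0.0087  0.0296] 0.0005
[-0.0014 -0.0206] 0.0007
width [0.04931579]
mouth [ 0.46820922 -0.14788315] az -0.8050438168769714
-0.16 [ 0.3573 -0.0325]
-0.03 [ 0.4474 -0.1263]
0.02 [ 0.4821 -0.1623]
0.075 [ 0.5202 -0.2019]
0.13 [ 0.5583 -0.2416]
0.19 [ 0.5999 -0.2848]
```

The rows are not in the units I measure in: shifts go in shares of 600 mm and turns go in shares of 120 degrees. I convert before sending: 0.04 m / 0.6 = 0.0667, 0.016 m / 0.6 = 0.0267, 0.015 rad / 2.0944 = 0.0072.

```bash
echo '{"plan":[[0.0017,-0.0017,0.0667,-0.0024,0.055],[0,0,0.0667,0.0072,0.055],[0,0,0.0267,0,0.055],[0,0,0.0133,0,0.055],[0,0,0,0,0.005],[0,0,0,0,0.005],[0,0,0,0,0.005],[0,0,0,0,0.005],[0,0,0,0,0.005],[0,0,0,0,0.005]]}' | python3 jog.py 50; echo '{"plan":[[0,0,-0.0417,0,0.005],[0,0,-0.0417,0,0.005],[0,0,0,0,0.005],[0,0,0,0,0.005],[0,0,0,0,0.005]]}' | python3 jog.py ; python3 -c "
from h import *
go(.4474,-.1263,.095,.766)"
```

```text
time: 17.8
ee_pos: [0.4271, 0.08, 0.0475]
eef_rot: [1.23, 2.89, 0.003]
contact_force: [-0.7, 0.7, 5.0]
finger_gap: 0.0182
grip_force: 49.4
time: 18.3
ee_pos: [0.4252, 0.0793, 0.0955]
eef_rot: [-1.23, -2.889, 0.002]
contact_force: [0.4, -0.8, -2.0]
finger_gap: 0.0182
grip_force: 49.3
t 18.3 pos [0.4252 0.0793 0.0955] turn 0.0 delta [-0.1636 -0.1265  0.0006] tilt -1.0 gap 0.0182 F [ 0.4 -0.8 -2. ] j7 0.49
```

Scaled: -0.033 m / 0.6 = -0.055, -0.032 m / 0.6 = -0.0533.

```bash
echo '{"plan":[[-0.0533,-0.0417,0,0,0.005],[-0.055,-0.0417,0,0,0.005],[-0.055,-0.0417,0,0,0.005],[-0.055,-0.0433,0,0,0.005],[-0.0533,-0.0417,0,0,0.005],[0,0,0,0,0.005],[0,0,0,0,0.005],[0,0,0,0,0.005],[0,0,0,0,0.005],[0,0,0,0,0.005]]}' | python3 jog.py ; python3 -c "
from h import *
go(.4474,-.1263,.0475,.766)"
```

```text
time: 19.3
ee_pos: [0.4484, -0.124, 0.0964]
eef_rot: [-1.227, -2.892, -0.001]
contact_force: [-0.4, 0.2, -1.6]
finger_gap: 0.0186
grip_force: 49.3
t 19.3 pos [ 0.4484 -0.124   0.0964] turn 0.002 delta [-0.001  -0.0023  0.0489] tilt -1.0 gap 0.0186 F [-0.4  0.2 -1.6] j7 1.03
```

Scaled: 0.025 m / 0.6 = 0.0417, 0.015 m / 0.6 = 0.025.

```bash
echo '{"plan":[[-0.0017,-0.0033,0.0417,0,0.005],[0,0,0.025,0,0.005],[0,0,0.0117,0,0.005],[0,0,0,0,0.005],[0,0,0,0,0.005]]}' | python3 jog.py; echo '{"plan":[[-0.0167,0,0,0,0.005],[-0.0167,0,0,0,0.005],[-0.0167,0,0,0,0.005],[-0.0167,0,0,0,0.005],[-0.0167,0,0,0,0.005],[-0.0167,0,0,0,0.005],[0,0,0,0,0.005],[0,0,0,0,0.005]]}' | python3 jog.py ; python3 -c "
from h import *
go(.5999,-.2848,.0475,.766)"
```

```text
time: 19.8
ee_pos: [0.4481, -0.1272, 0.0501]
eef_rot: [1.229, 2.89, 0.0]
contact_force: [0.4, -0.3, -1.7]
finger_gap: 0.0182
grip_force: 49.4
time: 20.6
ee_pos: [0.489, -0.1709, 0.0494]
eef_rot: [-1.231, -2.89, 0.001]
contact_force: [-0.3, -0.3, -2.0]
finger_gap: 0.0183
grip_force: 49.4
t 20.6 pos [ 0.489  -0.1709  0.0494] turn -0.001 delta [-0.159   0.0009  0.0019] tilt -1.0 gap 0.0183 F [-0.3 -0.3 -2. ] j7 1.3
```

No side force, so it is aligned with the lane. I'll lower it 2 mm onto the table and slide it on towards the stop.

Scaled: -0.02 m / 0.6 = -0.0333, -0.012 m / 0.6 = -0.02.

```bash
echo '{"plan":[[0,0,0.0033,0,0.005],[-0.0333,0,0,0,0.005],[-0.0333,0,0,0,0.005],[-0.0333,0,0,0,0.005],[-0.0333,0,0,0,0.005],[-0.0333,0,0,0,0.005],[-0.0333,0,0,0,0.005],[-0.0333,0,0,0,0.005],[-0.0333,0,0,0,0.005],[-0.02,0,0,0,0.005],[0,0,0,0,0.005],[0,0,0,0,0.005]]}' | python3 jog.py ; echo '{"plan":[[0,0,0.0017,0,0.04],[0,0,0,0,0.04],[0,0,0,0,0.04],[0,0,-0.0333,0,0.04],[0,0,-0.0667,0,0.04],[0,0,-0.0667,0,0.05]]}' | python3 jog.py; python3 -c "
from h import *
go(.5999,-.2848,.0475,.766)
t=snap('top'); s=snap('side')
a=cv2.resize(t['frame'][90:230,255:455],None,fx=2,fy=2);b=cv2.resize(s['frame'][190:330,280:480],None,fx=2,fy=2)
cv2.imwrite('pics/j.png',np.hstack([a,b])[:,:,::-1])"
```

```text
time: 21.8
ee_pos: [0.6081, -0.294, 0.0472]
eef_rot: [-1.23, -2.89, -0.0]
contact_force: [-0.3, -0.0, -0.9]
finger_gap: 0.0182
grip_force: 50.3
time: 22.4
ee_pos: [0.6079, -0.2939, 0.1472]
eef_rot: [-1.23, -2.889, -0.0]
contact_force: [0.2, -0.3, 1.2]
finger_gap: 0.05
grip_force: 0.0
t 22.4 pos [ 0.6079 -0.2939  0.1472] turn 0.0 delta [0.0119 0.0006 0.0997] tilt -1.0 gap 0.05 F [ 0.2 -0.3  1.2] j7 1.47
```

View pics/j.png

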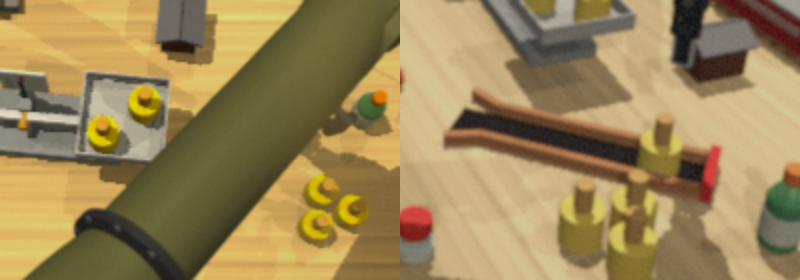

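The first weight stands upright in the lane near the stop. Its three neighbours, glue and jar are unmoved. Next is weight 6, the one nearest the robot.

```bash
python3 -c "
from h import *
go(.4705,-.348,.12,.766)"
```

```text
t 22.5 pos [ 0.6114 -0.2967  0.1534] turn 0.0 delta [ 0.061  -0.1372  0.0322] tilt -0.99994 gap 0.05 F [ 1.2 -0.9 -0.1] j7 1.47
```

Scaled: -0.034 m / 0.6 = -0.0567, 0.02 m / 0.6 = 0.0333.

```bash
echo '{"plan":[[0.025,-0.0567,0,0,0.045],[0.025,-0.0567,0,0,0.045],[0.025,-0.0567,0,0,0.045],[0.025,-0.0567,0.0333,0,0.045],[0,0,0,0,0.045],[0,0,0,0,0.045],[0,0,0,0,0.045]]}' | python3 jog.py; python3 -c "
from h import *
t=snap('top');cv2.imwrite('pics/k.png',cv2.resize(t['frame'][130:270,255:455],None,fx=3.5,fy=3.5,interpolation=cv2.INTER_CUBIC)[:,:,::-1])
go(.4705,-.348,.047,.766)"
```

```text
time: 23.2
ee_pos: [0.4702, -0.3449, 0.1268]
eef_rot: [1.228, 2.891, 0.001]
contact_force: [0.3, 0.6, 0.2]
finger_gap: 0.0453
grip_force: 0.0
t 23.25 pos [ 0.4704 -0.3449  0.1269] turn 0.002 delta [-0.0022 -0.0022  0.0799] tilt -1.0 gap 0.0451 F [ 0.7 -0.1  0.3] j7 1.62
```

View pics/k.png

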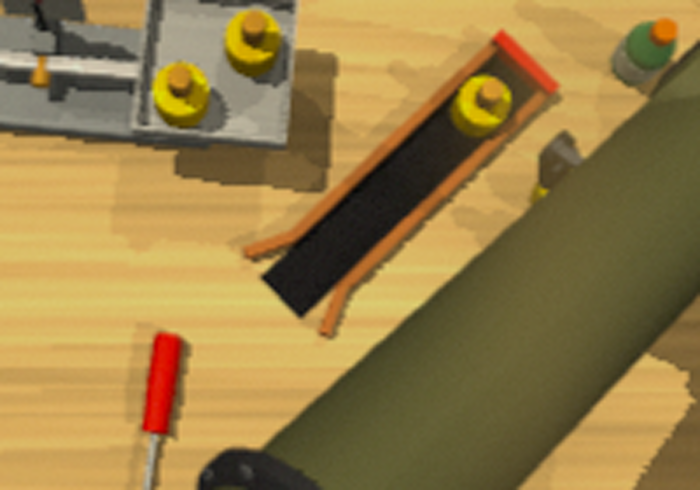

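Scaled: 0.04 m / 0.6 = 0.0667, 0.03 m / 0.6 = 0.05.

```bash
echo '{"plan":[[-0.0033,-0.0033,0.0667,0,0.045],[0,0,0.05,0,0.045],[0,0,0.0167,0,0.045],[0,0,0,0,0.005],[0,0,0,0,0.005],[0,0,0,0,0.005],[0,0,0,0,0.005],[0,0,0,0,0.005],[0,0,0,0,0.005]]}' | python3 jog.py 50; echo '{"plan":[[0,0,-0.05,0,0.005],[0,0,-0.05,0,0.005],[0,0,-0.05,0,0.005],[0,0,0,0,0.005],[0,0,0,0,0.005]]}' | python3 jog.py ; python3 -c "
from h import *
go(.42,-.17,.137,.766)"
```

```text
time: 24.15
ee_pos: [0.4692, -0.3486, 0.0472]
eef_rot: [1.23, 2.89, 0.0]
contact_force: [0.1, -0.1, 0.7]
finger_gap: 0.0182
grip_force: 48.9
time: 24.65
ee_pos: [0.4691, -0.3484, 0.1369]
eef_rot: [1.23, 2.89, 0.001]
contact_force: [-0.2, 0.3, -2.3]
finger_gap: 0.0183
grip_force: 49.3
t 24.65 pos [ 0.4691 -0.3484  0.1369] turn 0.0 delta [ 1.626e-01  8.820e-02 -1.000e-04] tilt -1.0 gap 0.0183 F [-0.2  0.3 -2.3] j7 1.62
```

Scaled: 0.033 m / 0.6 = 0.055, 0.032 m / 0.6 = 0.0533.

```bash
echo '{"plan":[[0.0533,0.0283,0,0,0.005],[0.0533,0.03,0,0,0.005],[0.055,0.03,0,0,0.005],[0.055,0.03,0,0,0.005],[0.055,0.0283,0,0,0.005],[0.01,0.0417,0,0,0.005],[0.01,0.0417,0.0167,0,0.005],[0,0,0.05,0,0.005],[0,0,0,0,0.005],[0,0,0,0,0.005],[0,0,0,0,0.005],[0,0,0,0,0.005]]}' | python3 jog.py ; python3 -c "
from h import *
go(.4474,-.1263,.0475,.766)"
```

```text
time: 25.85
ee_pos: [0.4475, -0.1272, 0.0975]
eef_rot: [1.231, 2.889, 0.002]
contact_force: [-0.4, 0.4, -1.0]
finger_gap: 0.0179
grip_force: 49.2
t 25.85 pos [ 0.4475 -0.1272  0.0975] turn -0.001 delta [0.0008 0.0005 0.05  ] tilt -1.0 gap 0.0179 F [-0.4  0.4 -1. ] j7 1.03
```

Scaled: 0.025 m / 0.6 = 0.0417, 0.015 m / 0.6 = 0.025.

```bash
echo '{"plan":[[0.0017,0,0.0417,0,0.005],[0,0,0.025,0,0.005],[0,0,0.0133,0,0.005],[0,0,0.0017,0,0.005],[0,0,0,0,0.005]]}' | python3 jog.py; echo '{"plan":[[-0.0167,0,0,0,0.005],[-0.0167,0,0,0,0.005],[-0.0167,0,0,0,0.005],[-0.0167,0,0,0,0.005],[-0.0167,0,0,0,0.005],[-0.0167,0,0,0,0.005],[0,0,0,0,0.005],[0,0,0,0,0.005]]}' | python3 jog.py ; python3 -c "
from h import *
go(.5756,-.2596,.0475,.766)"
```

```text
time: 26.35
ee_pos: [0.4468, -0.1262, 0.0482]
eef_rot: [1.231, 2.89, 0.0]
contact_force: [-0.5, -1.2, -1.5]
finger_gap: 0.0179
grip_force: 49.5
time: 27.15
ee_pos: [0.4876, -0.1694, 0.0474]
eef_rot: [-1.231, -2.89, 0.001]
contact_force: [0.0, 0.9, -1.2]
finger_gap: 0.0185
grip_force: 49.5
t 27.15 pos [ 0.4876 -0.1694  0.0474] turn -0.001 delta [-1.26e-01  9.00e-04 -1.00e-04] tilt -1.0 gap 0.0185 F [ 0.   0.9 -1.2] j7 1.29
```

Scaled: -0.04 m / 0.6 = -0.0667, -0.02 m / 0.6 = -0.0333.

```bash
echo '{"plan":[[-0.0333,0,0,0,0.005],[-0.0333,0,0,0,0.005],[-0.0333,0,0,0,0.005],[-0.0333,0,0,0,0.005],[-0.0333,0.0017,0,0,0.005],[-0.025,0,0,0,0.005],[-0.0167,0,0,0,0.005],[0,0,0,0,0.005],[0,0,0,0,0.005],[0,0,0.0017,0,0.04],[0,0,0,0,0.04],[0,0,0,0,0.04],[0,0,-0.0333,0,0.04],[0,0,-0.0667,0,0.04],[0,0,-0.0667,0,0.04],[0,0,0,0,0.04]]}' | python3 jog.py; python3 -c "
from h import *
go(.5215,-.357,.12,.766)"
```

```text
time: 28.75
ee_pos: [0.5783, -0.2606, 0.1528]
eef_rot: [1.227, 2.881, 0.002]
contact_force: [0.1, -0.0, -0.5]
finger_gap: 0.0401
grip_force: 0.0
t 28.75 pos [ 0.5783 -0.2606  0.1528] turn -0.0 delta [-0.0298 -0.1079  0.0326] tilt -0.99995 gap 0.0401 F [ 0.1 -0.  -0.5] j7 1.41
```

```bash
python3 -c "
from h import *
t=snap('top'); s=snap('side')
h=cv2.cvtColor(t['frame'],cv2.COLOR_RGB2HSV)
for lo,hi,z in(((22,170,90),(34,255,255),.04),((12,120,110),(21,255,255),.072)):
  m=cv2.inRange(h,lo,hi)[170:225,395:450]
  n,l,st,c=cv2.connectedComponentsWithStats(m)
  for i in range(1,n):
    if st[i][4]>15: q=c[i]+[395,170]; print(q.round(1),st[i],onz(t,*q,z).round(3))
a=cv2.resize(t['frame'][90:230,255:455],None,fx=2,fy=2);b=cv2.resize(s['frame'][190:330,280:480],None,fx=2,fy=2)
cv2.imwrite('pics/l.png',np.hstack([a,b])[:,:,::-1])
go(.5215,-.357,.12,.766)"
```

```text
[414.4 186. ] [ 12   7  18  17 156] [ 0.519 -0.353  0.04 ]
[429.1 196.1] [ 26  17  19  17 169] [ 0.488 -0.395  0.04 ]
[423.8 198.3] [   0    0   55   55 2154] [ 0.475 -0.37   0.072]
t 28.85 pos [ 0.5759 -0.2586  0.1478] turn 0.0 delta [-0.0332 -0.1075  0.0277] tilt -1.0 gap 0.0395 F [-0.2  0.5  0.2] j7 1.41
```

View pics/l.png

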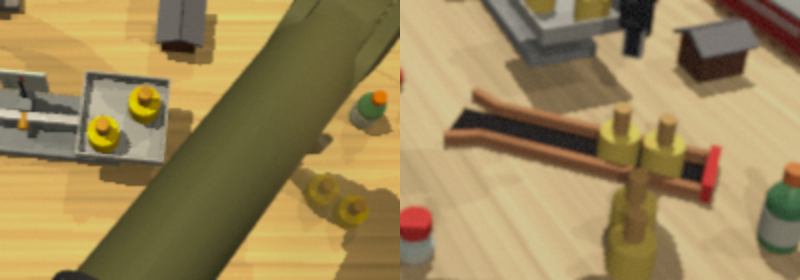

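Two weights stand in single file in the lane, and weights 4 and 5 are in place. Next is weight 4.

Scaled: -0.036 m / 0.6 = -0.06, -0.035 m / 0.6 = -0.0583.

```bash
echo '{"plan":[[-0.0183,-0.06,0,0,0.038],[-0.0183,-0.06,0,0,0.038],[-0.0183,-0.0583,0.0333,0,0.038],[0,0,0.0133,0,0.038],[0,0,0,0,0.038],[0,0,0,0,0.038],[0,0,0,0,0.038]]}' | python3 jog.py; python3 -c "
from h import *
go(.5215,-.357,.047,.766)"
```

```text
time: 29.55
ee_pos: [0.5224, -0.3549, 0.1186]
eef_rot: [1.226, 2.892, 0.001]
contact_force: [-0.2, -0.9, 0.4]
finger_gap: 0.038
grip_force: 0.0
t 29.55 pos [ 0.5224 -0.3549  0.1186] turn 0.003 delta [-0.0009 -0.0021  0.0716] tilt -1.0 gap 0.038 F [-0.2 -0.9  0.4] j7 1.62
```

Scaled: 0.03 m / 0.6 = 0.05, 0.011 m / 0.6 = 0.0183.

```bash
echo '{"plan":[[-0.0017,-0.0033,0.05,0,0.038],[0,0,0.05,0,0.038],[0,0,0.0183,0,0.038],[0,0,0,0,0.005],[0,0,0,0,0.005],[0,0,0,0,0.005],[0,0,0,0,0.005],[0,0,0,0,0.005],[0,0,0,0,0.005]]}' | python3 jog.py 50; echo '{"plan":[[0,0,-0.05,0,0.005],[0,0,-0.0583,0,0.005],[0,0,-0.05,0,0.005],[0,0,0,0,0.005],[0,0,0,0,0.005]]}' | python3 jog.py ; python3 -c "
from h import *
go(.42,-.18,.137,.766)"
```

```text
time: 30.45
ee_pos: [0.5205, -0.3587, 0.048]
eef_rot: [1.23, 2.89, 0.0]
contact_force: [-0.1, -0.1, -1.4]
finger_gap: 0.0184
grip_force: 48.7
time: 30.95
ee_pos: [0.5205, -0.3586, 0.143]
eef_rot: [1.23, 2.89, 0.001]
contact_force: [0.8, -0.8, -2.4]
finger_gap: 0.018
grip_force: 49.1
t 30.95 pos [ 0.5205 -0.3586  0.143 ] turn 0.0 delta [0.1984 0.0514 0.0059] tilt -1.0 gap 0.018 F [ 0.8 -0.8 -2.4] j7 1.61
```

Scaled: 0.04 m / 0.6 = 0.0667, 0.039 m / 0.6 = 0.065.

```bash
echo '{"plan":[[0.065,0.0167,0,0,0.005],[0.0667,0.0167,0,0,0.005],[0.0667,0.0167,0,0,0.005],[0.0667,0.0167,0,0,0.005],[0.065,0.0167,0,0,0.005],[0.0167,0.0483,0,0,0.005],[0.0167,0.0467,0.0167,0,0.005],[0,0,0.05,0,0.005],[0,0,0,0,0.005],[0,0,0,0,0.005],[0,0,0,0,0.005],[0,0,0,0,0.005]]}' | python3 jog.py ; python3 -c "
from h import *
go(.4474,-.1263,.0480,.766)"
```

```text
time: 32.15
ee_pos: [0.4468, -0.1281, 0.1035]
eef_rot: [1.232, 2.889, 0.001]
contact_force: [-0.1, 0.2, -0.6]
finger_gap: 0.0184
grip_force: 49.2
t 32.15 pos [ 0.4468 -0.1281  0.1035] turn -0.001 delta [0.0009 0.0016 0.0555] tilt -1.0 gap 0.0184 F [-0.1  0.2 -0.6] j7 1.02
```

Scaled: 0.025 m / 0.6 = 0.0417, 0.02 m / 0.6 = 0.0333.

```bash
echo '{"plan":[[0.0017,0.0017,0.0417,0,0.005],[0,0,0.0333,0,0.005],[0,0,0.015,0,0.005],[0,0,0.0017,0,0.005],[0,0,0,0,0.005]]}' | python3 jog.py; echo '{"plan":[[-0.0167,0,0,0,0.005],[-0.0167,0,0,0,0.005],[-0.0167,0,0,0,0.005],[-0.0167,0,0,0,0.005],[-0.0167,0,0,0,0.005],[-0.0167,0,0,0,0.005],[0,0,0,0,0.005],[0,0,0,0,0.005]]}' | python3 jog.py ; python3 -c "
from h import *
go(.541,-.2235,.048,.766)"
```

```text
time: 32.65
ee_pos: [0.4468, -0.1263, 0.0483]
eef_rot: [1.231, 2.89, 0.0]
contact_force: [0.0, -0.4, -1.1]
finger_gap: 0.0185
grip_force: 49.5
time: 33.45
ee_pos: [0.4876, -0.1694, 0.0474]
eef_rot: [-1.231, -2.89, 0.001]
contact_force: [0.3, -0.1, -1.5]
finger_gap: 0.0185
grip_force: 49.5
t 33.45 pos [ 0.4876 -0.1694  0.0474] turn -0.001 delta [-0.076   0.001  -0.0006] tilt -1.0 gap 0.0185 F [ 0.3 -0.1 -1.5] j7 1.28
```

Scaled: -0.04 m / 0.6 = -0.0667, -0.02 m / 0.6 = -0.0333.

```bash
echo '{"plan":[[-0.0333,0,0,0,0.005],[-0.0333,0.0017,0,0,0.005],[-0.0333,0,0,0,0.005],[-0.0267,0,0,0,0.005],[0,0,0,0,0.005],[0,0,0,0,0.005],[0,0,0.0017,0,0.04],[0,0,0,0,0.04],[0,0,0,0,0.04],[0,0,-0.0333,0,0.04],[0,0,-0.0667,0,0.04],[0,0,-0.0667,0,0.04],[0,0,0,0,0.04],[0,0,0,0,0.04]]}' | python3 jog.py; python3 -c "
from h import *
t=snap('top')
h=cv2.cvtColor(t['frame'],cv2.COLOR_RGB2HSV)
m=cv2.inRange(h,(22,170,90),(34,255,255))
n,l,st,c=cv2.connectedComponentsWithStats(m)
for i in range(1,n):
    if st[i][4]>15: q=c[i]; print(q.round(1),st[i],onz(t,*q,.04).round(3))
go(.4915,-.4015,.12,.766)"
```

```text
time: 34.85
ee_pos: [0.5419, -0.2231, 0.1477]
eef_rot: [1.229, 2.889, 0.002]
contact_force: [0.0, 0.5, -0.4]
finger_gap: 0.0399
grip_force: 0.0
[326.5 141.5] [319 133  16  16 145] [ 0.657 -0.091  0.04 ]
[306.6 157.1] [298 148  17  18 177] [ 0.607 -0.03   0.04 ]
[429.2 195.7] [421 187  19  17 173] [ 0.489 -0.396  0.04 ]
t 34.9 pos [ 0.5411 -0.2227  0.1464] turn 0.0 delta [-0.0945 -0.1597  0.0262] tilt -1.0 gap 0.0401 F [ 0.7 -0.  -0.6] j7 1.34
```

Scaled: -0.032 m / 0.6 = -0.0533, 0.02 m / 0.6 = 0.0333.

```bash
echo '{"plan":[[-0.03,-0.0533,0,0,0.05],[-0.0317,-0.0533,0,0,0.05],[-0.0317,-0.0533,0,0,0.05],[-0.0317,-0.0533,0,0,0.05],[-0.0317,-0.0533,0.0333,0,0.05],[0,0,0.01,0,0.05],[0,0,0,0,0.05],[0,0,0,0,0.05],[0,0,0,0,0.05]]}' | python3 jog.py; python3 -c "
from h import *
go(.491,-.4005,.0475,.766)"
```

```text
time: 35.8
ee_pos: [0.4923, -0.4003, 0.1205]
eef_rot: [-1.226, -2.892, -0.001]
contact_force: [-0.5, -0.0, 0.2]
finger_gap: 0.05
grip_force: 0.0
t 35.8 pos [ 0.4923 -0.4003  0.1205] turn 0.003 delta [ 0.0007 -0.0012  0.073 ] tilt -1.0 gap 0.05 F [-0.5 -0.   0.2] j7 1.71
```

Scaled: 0.03 m / 0.6 = 0.05, 0.013 m / 0.6 = 0.0217.

```bash
echo '{"plan":[[0,-0.0017,0.05,0,0.05],[0,0,0.05,0,0.05],[0,0,0.0217,0,0.05],[0,0,0,0,0.005],[0,0,0,0,0.005],[0,0,0,0,0.005],[0,0,0,0,0.005],[0,0,0,0,0.005],[0,0,0,0,0.005]]}' | python3 jog.py 50; echo '{"plan":[[0,0,-0.05,0,0.005],[0,0,-0.0583,0,0.005],[0,0,-0.05,0,0.005],[0,0,0,0,0.005],[0,0,0,0,0.005]]}' | python3 jog.py ; python3 -c "
from h import *
go(.42,-.18,.137,.766)"
```

```text
time: 36.7
ee_pos: [0.491, -0.403, 0.0486]
eef_rot: [1.23, 2.889, -0.0]
contact_force: [0.2, 1.4, 2.5]
finger_gap: 0.0185
grip_force: 48.9
time: 37.2
ee_pos: [0.4905, -0.4026, 0.1428]
eef_rot: [1.23, 2.89, 0.001]
contact_force: [-0.2, -0.9, -2.1]
finger_gap: 0.0185
grip_force: 49.1
t 37.2 pos [ 0.4905 -0.4026  0.1428] turn -0.0 delta [0.2093 0.1035 0.0058] tilt -1.0 gap 0.0185 F [-0.2 -0.9 -2.1] j7 1.7
```

Scaled: 0.042 m / 0.6 = 0.07, 0.041 m / 0.6 = 0.0683.

```bash
echo '{"plan":[[0.0683,0.0333,0,0,0.005],[0.07,0.035,0,0,0.005],[0.07,0.035,0,0,0.005],[0.07,0.035,0,0,0.005],[0.07,0.035,0,0,0.005],[0.0167,0.0483,0,0,0.005],[0.0167,0.0467,0.0167,0,0.005],[0,0,0.05,0,0.005],[0,0,0,0,0.005],[0,0,0,0,0.005],[0,0,0,0,0.005],[0,0,0,0,0.005]]}' | python3 jog.py ; python3 -c "
from h import *
go(.4474,-.1263,.0480,.766)"
```

```text
time: 38.4
ee_pos: [0.4482, -0.1267, 0.1035]
eef_rot: [1.232, 2.889, 0.001]
contact_force: [-0.5, 0.4, -1.0]
finger_gap: 0.0181
grip_force: 49.2
t 38.4 pos [ 0.4482 -0.1267  0.1035] turn -0.001 delta [ 0.0009 -0.0004  0.0555] tilt -1.0 gap 0.0181 F [-0.5  0.4 -1. ] j7 1.01
```

Scaled: 0.025 m / 0.6 = 0.0417, 0.02 m / 0.6 = 0.0333.

```bash
echo '{"plan":[[0.0017,0,0.0417,0,0.005],[0,0,0.0333,0,0.005],[0,0,0.015,0,0.005],[0,0,0.0017,0,0.005],[0,0,0,0,0.005]]}' | python3 jog.py; echo '{"plan":[[-0.0167,0,0,0,0.005],[-0.0167,0,0,0,0.005],[-0.0167,0,0,0,0.005],[-0.0167,0,0,0,0.005],[-0.0167,0,0,0,0.005],[-0.0167,0,0,0,0.005],[-0.0167,0,0,0,0.005],[-0.0167,0.0017,0,0,0.005],[-0.01,0,0,0,0.005],[0,0,0,0,0.005],[0,0,0,0,0.005]]}' | python3 jog.py; echo '{"plan":[[0,0,0.0017,0,0.04],[0,0,0,0,0.04],[0,0,0,0,0.04],[0,0,-0.0333,0,0.04],[0,0,-0.0667,0,0.04],[0,0,-0.0667,0,0.04],[0,0,-0.0667,0,0.04],[0,0.0667,-0.0167,0,0.04],[0.0333,0.0667,0,0,0.04],[0.0333,0.0667,0,0,0.04],[0.0333,0.0667,0,0,0.04],[0.0333,0.0667,0,0,0.04],[0.0333,0.0667,0,0,0.04],[0,0.05,0,0,0.04],[0,0.05,0,0,0.04],[0,0,0,0,0.04],[0,0,0,0,0.04],[0,0,0,0,0.04]]}' | python3 jog.py; python3 -c "
from h import *
t=snap('top'); s=snap('side')
h=cv2.cvtColor(t['frame'],cv2.COLOR_RGB2HSV)
m=cv2.inRange(h,(22,170,90),(34,255,255))
n,l,st,c=cv2.connectedComponentsWithStats(m)
M=np.array([.4682,-.1479]);u=np.array([.693,-.721]);nn=np.array([.721,.693])
for i in range(1,n):
    if st[i][4]>15: q=c[i]; p=onz(t,*q,.04)[:2]; print(q.round(1),st[i],p.round(3),'lane',((p-M)@u).round(3),((p-M)@nn).round(3))
a=cv2.resize(t['frame'][90:230,180:440],None,fx=1.5,fy=1.5);b=cv2.resize(s['frame'][110:330,280:480],None,fx=1.9,fy=1.9)
c=np.zeros((420,800,3),np.uint8);c[:a.shape[0],:a.shape[1]]=a;c[:b.shape[0],400:400+b.shape[1]]=b
cv2.imwrite('pics/m.png',c[:,:,::-1])"
```

```text
time: 38.9
ee_pos: [0.4476, -0.1256, 0.0482]
eef_rot: [1.23, 2.89, 0.0]
contact_force: [-0.6, -0.6, -2.1]
finger_gap: 0.0184
grip_force: 49.6
time: 40.0
ee_pos: [0.5084, -0.1869, 0.0483]
eef_rot: [1.23, 2.889, 0.001]
contact_force: [-0.4, 1.0, 5.4]
finger_gap: 0.0183
grip_force: 51.6
time: 41.8
ee_pos: [0.6537, 0.0919, 0.1965]
eef_rot: [-1.233, -2.889, 0.001]
contact_force: [-0.3, 0.9, -0.3]
finger_gap: 0.04
grip_force: 0.0
[326.9 142.3] [319 133  16  19 170] [ 0.654 -0.092] lane 0.089 0.173
[306.8 157.2] [299 148  16  18 162] [ 0.607 -0.031] lane 0.012 0.181
[376.8 173.9] [351 150  52  50 650] [ 0.556 -0.242] lane 0.128 -0.002
```

View pics/m.png

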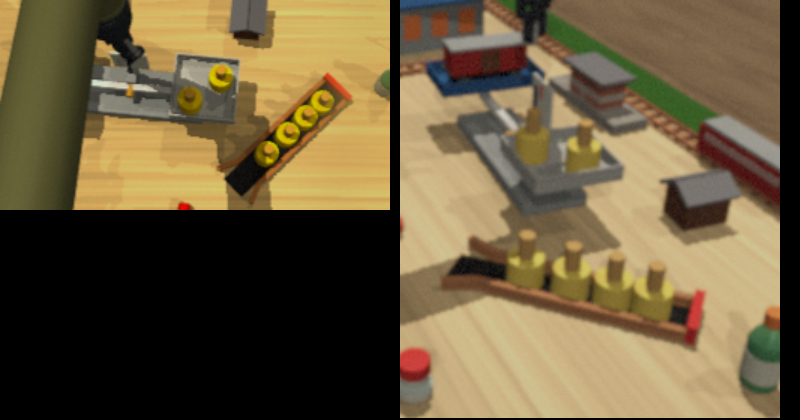

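All four spare weights stand upright in single file in the lane. Two are in the steel pan, which has not shifted since the level check, and the car is upright. The gripper is clear of everything, so I'm handing in.

```bash
python3 -c "
from bench import robot
print(robot.job_done())"
```

```text
the job is handed in; nothing more can be done
None
```

The job is handed in: the boxcar is balanced by two weights, checked level in the camera views, and the other four stand upright in single file in the lane; the hand-in call returned no verdict.

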